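Open the clay extruder for loading

ROBOT

A 6-joint arm with a two-finger parallel gripper is mounted at the origin on the work surface. World frame = base frame: x ahead of the robot, y to its left, z up, the work surface at z = 0. Lengths are in m, angles in rad, forces in N, time in s.
With the tool pointing down it reaches from about 0.375 to 0.9 m from the base axis. Payload 3.1 kg.
Tool frame: the origin (TCP) lies midway between the tips of the shut fingers; the grasp point (between the pads) lies 19 mm behind it; z points along the fingers, x is the direction in which the jaws open and shut, and the axes are right-handed (so a half turn about z gives the same grasp; the last joint's range is limited). The gripper opens to 87 mm and grips with 3 to 60 N. Pads are 19 mm wide; open, the fingers measure 117 mm over their backs; the gripper's body (75 mm by 190 mm) begins 51 mm behind the grasp point.
Start: joints at [1.111, 0.527, 1.433, -0, 1.181, -0.178], TCP at [0.173, 0.601, 0.223] pointing down, gripper open.
Joint ranges: [-3.08, 3.08], [-0.75, 2.2], [0.22, 2.44], [-1.43, 4.57], [0, 2.65], [-2.85, 2.85]. Speed limits (rad/s): [2.79, 2.79, 3.14, 3.14, 3.14, 3.14].

INTERFACE

Orientations are given as a unit quaternion [x, y, z, w].
In Python, from rig import * gives the robot as it stands.
- The arm moves only by the tool drive_tool, never from a script. Its argument "plan" is a list of rows, each an object with "offset": the shift along the tool's x, y, z in cm, a list of three; "delta_rot": the turn, a rotation vector about the tool's x, y, z in degrees, a list of three; "jaw": the finger opening in cm, from 0 to 8.7. In form: [{"offset": [dx, dy, dz], "delta_rot": [wx, wy, wz], "jaw": jaw}, ...]. A call has exactly 8 rows; each row is the pose to reach, as a shift and turn from the pose commanded when the call began, along the tool's axes at that moment; what a row does not reach only later rows make up. A row lasts 1/12 s, in which the tool goes at most 41.7 mm and 7.16 degrees, less where a joint would pass 70% of its speed; a pose out of reach is approached as far as the arm can. A call with a gripper value outside its range is refused whole. The fingers move at their own pace and stop on an object; "squeeze" is the grip in N (left out, the last holds). Time passes only in rows, so rows that repeat a pose let the fingers close, or fill a call up. It gives the time, the measured TCP pose, the force and the opening at its end, in the units of the state.
- get_obs(): the state, without advancing time (a new reading comes with each control period).
- camera(name): name is "scene" or "top"; returns the picture (384x512x3 uint8, red, green, blue); there is no depth.
- calibration(name): a dict with "K" (3x3 intrinsics, pixels), "distortion" ([k1, k2, p1, p2, k3] as OpenCV has them; the pictures are not rectified), "pose" (4x4, takes a point from camera to world coordinates). Camera axes: x right, y down, z forward; pixel columns grow to the right and rows downward; lengths in m; the calibration is good to about 2 mm. A picture is of the moment at which its call begins. calibration takes no time and is no camera call.
- hand_in(): hands the job in, once; it reports no verdict.
The state is a dict: "time": time; "q": joint angles; "joint_velocities": joint speeds; "joint_torque": joint torques, N m; "position": TCP position; "tool_rot": TCP orientation; "ft_force": force on the tool from outside, world axes, zero at the start; "moment": the same for the moment, N m; "grip_width": finger opening in m.
Only numpy, scipy, OpenCV 4.12 (cv2) and the standard library are available. Lean on these libraries where they do the work, as an engineer would, in place of code of your own. Each camera call takes 0.05 s, during which the arm holds its last target.

TASK

Open the bench clay extruder for loading: swing its keeper lever round by the upright peg until the lever lines up with the fixed pointer, and leave it there. Then take the plunger by its knob and draw it straight out along its leaning barrel, without forcing it, until the groove round the rod is level with the barrel's mouth; do not pull it right out. The program finishes while still gripping the plunger and holding it there. Leave the jar, cup and brush alone.

Things in the scene. Friction and masses are not known exactly. Their poses are not given: they have to be found in the camera images.
- keeper (a joint): Keeper lever of the extruder, a flat steel bar turning about an axis parallel to the bore; stiff enough to stay where it is left (about 2 N at the peg moves it). Value in rad: 0 = fully locked, its short end over the plunger's collar; it grows counter-clockwise seen from above (the peg moves away from the robot). It lines up with the pointer at 1.047 rad (60 degrees); its stop is at 1.8. It starts between 0 and 0.15. From about 0.75 it is clear of the plunger.
- keeper_peg (a point): Point on the axis of the upright black peg on the keeper lever's long end, 22 mm above the bar's top face and 17 mm below the peg's top. The peg is 16 mm in diameter, stands 39 mm above the bar, parallel to the bore. 70 mm from the hinge axis, 112 mm from the bore axis when locked.
- keeper_hinge (a point): Fixed point on the lever's hinge axis at the underside of the bar, 42 mm to the right (-y of this frame) of the bore axis. z of this frame is the hinge axis, pointing up and leaning like the bore; the lever's peg lies along this frame's -y at value 0 and turns about +z.
- pointer (a point): Top of the fixed grey pointer rib, 99 mm from the hinge axis, which the lever's tip must meet. It ends below the top face of the bar and so is not in the way of fingers on the peg.
- barrel_mouth (a point): Centre of the upper mouth of the steel barrel (37.5 mm outside diameter, bore 25.5 mm). z of this frame is the bore axis pointing out of the mouth: it leans 20 degrees from vertical towards the extruder's front (-x of this frame, roughly towards the robot). The barrel's mouth stands about 186 mm above the table. y of this frame is level.
- window_top (a point): Point on the bore axis 60 mm below the mouth, at the upper edge of the loading window, an opening in the barrel's upper side; the plunger's lower end is here when the groove is level with the mouth.
- plunger_knob (a point): Centre of the plunger's round black knob, 28 mm in diameter and 44 mm long along the axis, 55 mm beyond the underside of the collar. z of this frame is the plunger's axis, pointing out of the barrel. The knob sits on a 14 mm neck 22 mm long above the collar. The plunger is a loose aluminium part, 0.2 to 0.4 kg; let go, it slides back in.
- plunger_collar (a point): Centre of the underside of the plunger's collar (34 mm in diameter, 8 mm thick), which rests on the barrel's mouth at the start. The narrow dark groove round the 24 mm rod is 60 mm below this point.
- plunger_foot (a point): Centre of the plunger's lower end, 120 mm below the underside of the collar.
- plunger: The plunger; origin and axes as plunger_collar.
- extruder: The whole extruder, fixed to the table: grey foot plate 170 x 150 mm, strut, barrel and keeper lever. Origin under the centre of the foot plate, z up, front to -x.
- glaze_jar: Glaze jar, 60 mm diameter, 85 mm high, origin under its centre. Leave alone.
- water_cup: Terracotta cup, 72 mm diameter, 80 mm high, origin under its centre. Leave alone.
- slip_brush: Brush lying on the table, 170 mm long along its x axis. Leave alone.
Things that resemble listed ones, but are neither listed nor needed, are in the scene too. Of the things like the plunger, leave any that is blue, turquoise or white; of the rest the smaller one is meant.

How it is judged:
On the way:
1. the keeper lever is in line with the pointer, the plunger still home (value of joint keeper between 0.89 and 1.205 rad and z of plunger_collar in the frame of barrel_mouth below 0.01 m), for 0.3 s.
At the end, for the whole second after the job is handed in: The keeper lever is within 9 degrees of the pointer; the plunger is drawn out 60 mm, give or take 6 mm, still straight in its bore (within 3.4 degrees), at rest and held by the gripper's fingers, not jammed (under 40 N against the extruder) (value of joint keeper between 0.89 and 1.205 rad and z of plunger_collar in the frame of barrel_mouth between 0.054 and 0.066 m and distance between plunger_foot and window_top below 0.008 m and angle between the z axis of plunger_collar and the z axis of barrel_mouth, either way round below 0.06 rad and contact force between the fingers and plunger above 2 N and contact force between plunger and extruder below 40 N and linear speed of plunger below 0.02 m/s); the arm keeps its last pose, push and grip.
It fails at once if the plunger is pulled out of the barrel (over 112 mm of its 120) (z of plunger_collar in the frame of barrel_mouth above 0.112 m).
It fails at once if the plunger is forced: over 60 N against the extruder (contact force between plunger and extruder above 60 N).
It fails at once if the jar is disturbed (distance of glaze_jar from where it was at the start of the episode above 0.03 m).
It fails at once if the cup is disturbed (distance of water_cup from where it was at the start of the episode above 0.03 m).
It fails at once if the brush is disturbed (distance of slip_brush from where it was at the start of the episode above 0.03 m).
It also fails if it takes over 48 s, if anything falls off the work surface, if the arm or the gripper's body presses on something with over 40 N, if the wrist force passes 120 N, or if a joint passes its speed limit or range.

## Working session

There is one attempt and no reset: what is moved stays moved. The work goes in short steps, Python scripts to look and compute and a tool call to move; the robot and the scene stay as the last step left them, time stands still between calls to the robot, and variables do not carry over. Pictures are saved under pics/ and viewed, and the job is handed in when it is done.

Besides the shell and the picture viewer there is one more tool, called after ">>>" as name(argument=value, ...) on one line, values as JSON. drive_tool: Moves the arm, as the interface text tells. Its arguments: {"type":"object","properties":{"plan":{"type":"array","items":{"type":"object","properties":{"offset":{"type":"array","items":{"type":"number"}},"delta_rot":{"type":"array","items":{"type":"number"}},"jaw":{"type":"number"}}}},"squeeze":{"type":"number"}},"required":["plan"]}

```bash
mkdir -p pics; ls
python3 - <<'E'
from rig import *
import cv2
for n in ("scene","top"):
    cv2.imwrite(f"pics/{n}0.png",camera(n)[:,:,::-1])
    c=calibration(n);print(n,c)
print(get_obs())
E
```

```text
pics
scene {'K': array([[386.06325082,   0.        , 261.54200934],
       [  0.        , 386.06325082, 195.53788746],
       [  0.        ,   0.        ,   1.        ]]), 'distortion': array([-0.00334816,  0.        ,  0.        ,  0.        ,  0.        ]), 'pose': array([[-0.45137623,  0.62507968, -0.63681622,  1.1594741 ],
       [ 0.89215324,  0.30177149, -0.33614962,  0.43426799],
       [-0.01794732, -0.7198676 , -0.69387934,  0.91056944],
       [ 0.        ,  0.        ,  0.        ,  1.        ]])}
top {'K': array([[388.7570686 ,   0.        , 254.80779641],
       [  0.        , 388.7570686 , 193.1763576 ],
       [  0.        ,   0.        ,   1.        ]]), 'distortion': array([-0.12092498,  0.        ,  0.        ,  0.        ,  0.        ]), 'pose': array([[-0.02003322, -0.99816807,  0.05708919,  0.42748017],
       [-0.99979502,  0.01983315, -0.00406899,  0.05792363],
       [ 0.00292927, -0.05715901, -0.99836079,  1.21368474],
       [ 0.        ,  0.        ,  0.        ,  1.        ]])}
{'time': 0.1, 'q': array([ 1.11150041e+00,  5.28393599e-01,  1.43379351e+00, -1.32971170e-05,
        1.18139949e+00, -1.78488745e-01]), 'joint_velocities': array([ 0.00021695, -0.00131591, -0.0040566 , -0.00068418, -0.00030071,
       -0.00013464]), 'joint_torque': array([-7.69059861e-04, -4.40984774e+01, -1.77149087e+01,  6.35182508e-02,
        5.33860386e-02, -3.42157296e-05]), 'position': array([0.17287307, 0.59991728, 0.22165081]), 'tool_rot': array([ 7.99101109e-01,  6.01195829e-01, -8.87678050e-04,  4.53898942e-04]), 'ft_force': array([-0.88936402,  0.16453738,  0.43414507]), 'moment': array([ 0.00319767, -0.01145613, -0.03311456]), 'grip_width': 0.08730221727012971}
```

View pics/scene0.png

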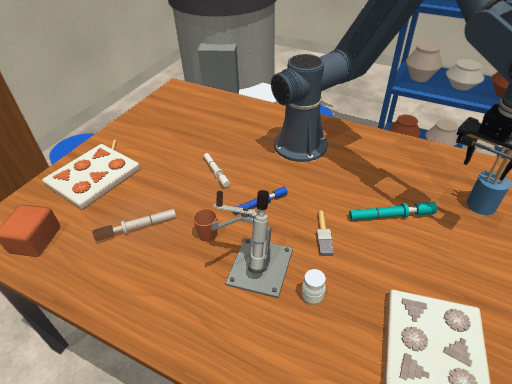

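View pics/top0.png

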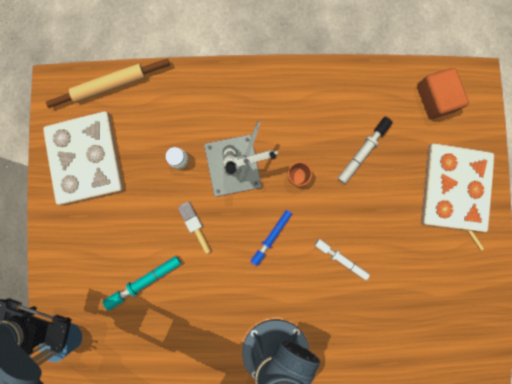

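Run:
```python
import cv2
a=cv2.imread("pics/scene0.png")[175:300,190:330]
cv2.imwrite("pics/s0z.png",cv2.resize(a,None,fx=5,fy=4.8*1.0,interpolation=cv2.INTER_CUBIC))
a=cv2.imread("pics/top0.png")[115:205,195:315]
cv2.imwrite("pics/t0z.png",cv2.resize(a,None,fx=6,fy=6,interpolation=cv2.INTER_CUBIC))
```

```text
(no output)
```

View pics/s0z.png

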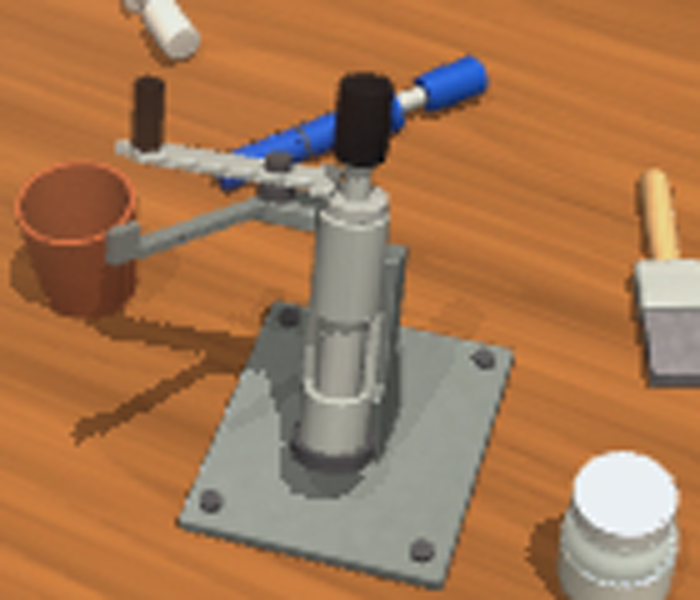

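View pics/t0z.png

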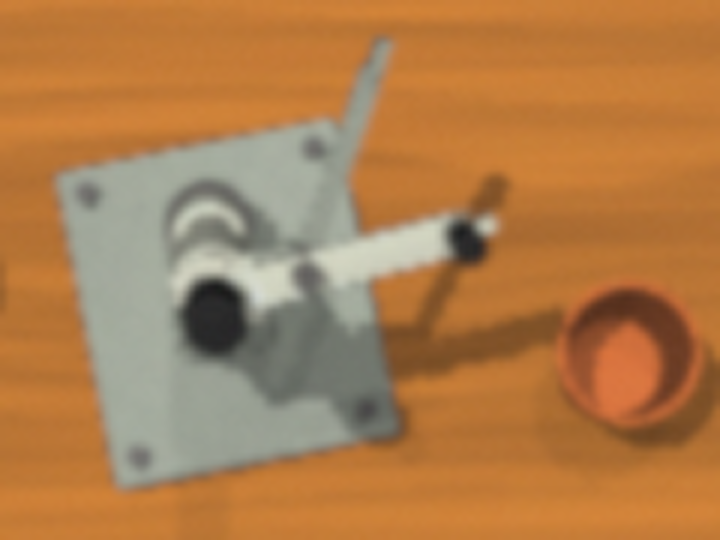

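```bash
cat > h.py <<'E'
import numpy as np, cv2
from scipy.optimize import least_squares
from scipy.spatial.transform import Rotation as R
def proj(c,P):
    T=np.linalg.inv(c["pose"]); P=np.atleast_2d(P)
    return cv2.projectPoints(P,cv2.Rodrigues(T[:3,:3])[0],T[:3,3],c["K"],c["distortion"])[0][:,0]
def frameM(yaw,m):
    T=np.eye(4);T[:3,:3]=R.from_euler('z',yaw).as_matrix()@R.from_euler('y',-20,degrees=True).as_matrix();T[:3,3]=m;return T
def blob(img,roi,thr):
    x0,y0,x1,y1=roi
    g=img[y0:y1,x0:x1].max(2).astype(float)
    w=(g<thr).astype(np.uint8)
    n,l,s,cen=cv2.connectedComponentsWithStats(w)
    return [(tuple(np.round(cen[i]+[x0,y0],2)),s[i][4],s[i][2:4]) for i in range(1,n) if s[i][4]>8]
E
python3 - <<'E'
from rig import *
from h import *
S=cv2.imread("pics/scene0.png");T=cv2.imread("pics/top0.png")
for t in (60,80,100): print(t,blob(S,(215,185,230,208),t),blob(S,(254,185,272,212),t),blob(T,(222,158,240,178),t),blob(T,(266,148,280,163),t))
E
```

```text
60 [] [((np.float64(262.13), np.float64(199.87)), np.int32(188), array([11, 19], dtype=int32))] [((np.float64(230.4), np.float64(167.55)), np.int32(88), array([10, 12], dtype=int32))] [((np.float64(272.38), np.float64(155.19)), np.int32(16), array([4, 5], dtype=int32))]
80 [((np.float64(219.26), np.float64(197.91)), np.int32(80), array([ 6, 15], dtype=int32))] [((np.float64(262.18), np.float64(199.82)), np.int32(202), array([15, 19], dtype=int32))] [((np.float64(230.3), np.float64(167.7)), np.int32(103), array([11, 12], dtype=int32))] [((np.float64(272.15), np.float64(154.88)), np.int32(26), array([6, 7], dtype=int32))]
100 [((np.float64(219.26), np.float64(198.11)), np.int32(85), array([ 7, 16], dtype=int32))] [((np.float64(262.27), np.float64(199.75)), np.int32(215), array([17, 20], dtype=int32))] [((np.float64(230.75), np.float64(168.21)), np.int32(129), array([14, 13], dtype=int32))] [((np.float64(272.41), np.float64(155.16)), np.int32(32), array([6, 7], dtype=int32))]
```

```bash
cat > fit.py <<'E'
from rig import *
from h import *
cs,ct=calibration("scene"),calibration("top")
def z6(p,o=(195,115),fx=6,fy=6): p=np.array(p,float);return (p+.5)/[fx,fy]-.5+o
kS,kT,pS,pT=[262.15,199.85],[230.4,167.7],[219.26,197.95],[272.35,155.1]
cornT=z6([(57,175),(332,120),(400,435),(120,488)])
cornS=z6([(278,303),(514,350),(442,585),(178,522)],(190,175),5,4.8) # rough
tipT=z6((385,45)); 
def model(x):
    yaw,mx,my,mz,th,ph,px,py,pt=x
    M=frameM(yaw,[mx,my,mz])
    knob=M@[0,0,.055,1]
    peg=M@[-.07*-np.sin(th),-.042-.07*np.cos(th),ph,1]
    c,s=np.cos(yaw),np.sin(yaw)
    L=np.array([[.085,.075],[.085,-.075],[-.085,-.075],[-.085,.075]])
    C=np.c_[L@np.array([[c,s],[-s,c]])+[px,py],np.full(4,pt)]
    return knob[:3],peg[:3],C,M
def res(x):
    k,p,C,M=model(x)
    r=[(proj(cs,k)-kS).ravel(),(proj(ct,k)-kT).ravel(),(proj(cs,p)-pS).ravel(),(proj(ct,p)-pT).ravel(),
       (proj(ct,C)-cornT).ravel()*.5,(proj(cs,C)[[3-3,1,2,3]]*0).ravel(),[(x[3]-.186)/.002*.5,(x[8]-.01)/.003]]
    return np.concatenate(r)
if __name__=="__main__":
    s=least_squares(res,[.2,.45,.1,.186,.07,.035,.48,.1,.01])
    print(np.round(s.x,4),s.cost);print(np.round(res(s.x),2))
    k,p,C,M=model(s.x);print("knob",k,"peg",p,"axis",M[:3,2]);print(proj(cs,C),(cornS))
    np.save("fit.npy",s.x)
E
python3 fit.py
```

```text
[0.1817 0.5689 0.118  0.1831 0.0833 0.0382 0.5852 0.1211 0.0099] 0.7483900948715467
[ 0.12 -0.57 -0.04 -0.43  0.07 -0.    0.02 -0.03 -0.2  -0.08  0.32 -0.26
  0.11 -0.04 -0.23  0.37  0.    0.    0.    0.    0.    0.    0.    0.
 -0.74 -0.05]
knob [0.55043814 0.11456862 0.23473317] peg [0.58164452 0.00667357 0.22098196] axis [-0.33639175 -0.06179294  0.93969262]
[[278.11409265 295.89408039]
 [224.91358608 282.71506687]
 [244.41643197 236.50336142]
 [292.71864609 247.01960857]] [[245.2        237.72916667]
 [292.4        247.52083333]
 [278.         296.47916667]
 [225.2        283.35416667]]
```

```bash
cat > go.py <<'E'
from rig import *
from h import *
def rel(pos,Rt,o=None):
    o=o or get_obs()
    R0=R.from_quat(o["tool_rot"])
    d=R0.inv().apply(np.array(pos)-o["position"])*100
    w=(R0.inv()*R.from_matrix(Rt)).as_rotvec(degrees=True)
    return np.round(d,2),np.round(w,2)
x=np.load("fit.npy"); M=frameM(x[0],x[1:4]); A=M[:3,2]
RT=np.c_[M[:3,0],-M[:3,1],-A]
def Mp(p): return (M@np.r_[p,1])[:3]
def peg(th,h): return Mp([.07*np.sin(th),-.042-.07*np.cos(th),h])
E
python3 - <<'E'
from go import *
t=peg(x[4],x[5]+.006-.019+.10); print(t,rel(t,RT))
E
```

```text
[0.55237843 0.00129758 0.30273522] (array([-47.02,  53.05,  -8.03]), array([-11.03,  18.01,  62.84]))
```

>>> drive_tool(plan=[{"offset": [-2, 2, -4], "delta_rot": [0, 0, 6], "jaw": 5}, {"offset": [-4, 4.5, -7], "delta_rot": [0, 0, 12], "jaw": 5}, {"offset": [-6.5, 7, -9], "delta_rot": [-1, 2, 18], "jaw": 5}, {"offset": [-9, 10, -10], "delta_rot": [-2, 4, 24], "jaw": 5}, {"offset": [-11.5, 13, -11], "delta_rot": [-3, 6, 30], "jaw": 5}, {"offset": [-14, 16, -12], "delta_rot": [-4, 8, 36], "jaw": 5}, {"offset": [-16.5, 19, -12], "delta_rot": [-5, 10, 41], "jaw": 5}, {"offset": [-19, 22, -12], "delta_rot": [-6, 12, 46], "jaw": 5}])

```text
time: 0.77
position: [0.3327, 0.3553, 0.3434]
tool_rot: [0.965, 0.236, 0.114, -0.021]
ft_force: [0.6, -0.3, -0.4]
grip_width: 0.0507
```

Run:
```python
from go import *
t=peg(x[4],x[5]+.006-.019+.10); print(t,rel(t,RT),get_obs()["q"])
```

```text
[0.55237843 0.00129758 0.30273522] (array([ 2.07, 41.48,  5.24]), array([-4.13,  6.6 , 16.51])) [ 0.61689242  0.1079517   1.74332366 -0.05112552  1.06367255  0.15692626]
```

>>> drive_tool(plan=[{"offset": [0, 4, 0], "delta_rot": [0, 1, 4], "jaw": 5}, {"offset": [0, 8, 0], "delta_rot": [-1, 2, 8], "jaw": 5}, {"offset": [0, 12, 0], "delta_rot": [-2, 3, 12], "jaw": 5}, {"offset": [0.5, 16, 0], "delta_rot": [-3, 4, 14], "jaw": 5}, {"offset": [1, 20, 0], "delta_rot": [-4, 5, 16], "jaw": 5}, {"offset": [1.5, 24, 0], "delta_rot": [-4.1, 6.6, 16.5], "jaw": 5}, {"offset": [2, 28, 1], "delta_rot": [-4.1, 6.6, 16.5], "jaw": 5}, {"offset": [2.1, 32, 2], "delta_rot": [-4.1, 6.6, 16.5], "jaw": 5}])

```text
time: 1.43
position: [0.5035, 0.0831, 0.3328]
tool_rot: [0.981, 0.091, 0.173, -0.015]
ft_force: [0.7, 0.6, 0.1]
grip_width: 0.05
```

Run:
```python
from go import *
t=peg(x[4],x[5]+.006-.019+.10); print(t,rel(t,RT),get_obs()["q"])
```

```text
[0.55237843 0.00129758 0.30273522] (array([2.07, 8.94, 3.96]), array([-0.  ,  0.05,  0.23])) [-0.11803445  0.10243915  1.8114703   0.12928138  0.89792519 -0.36751748]
```

>>> drive_tool(plan=[{"offset": [0.7, 3.5, 0.5], "delta_rot": [0, 0, 0], "jaw": 5}, {"offset": [1.4, 7, 1.5], "delta_rot": [0, 0, 0], "jaw": 5}, {"offset": [2.1, 8.9, 2.5], "delta_rot": [0, 0, 0], "jaw": 5}, {"offset": [2.1, 8.9, 4], "delta_rot": [0, 0, 0.2], "jaw": 5}, {"offset": [2.1, 8.9, 4], "delta_rot": [0, 0, 0.2], "jaw": 5}, {"offset": [2.1, 8.9, 4], "delta_rot": [0, 0, 0.2], "jaw": 5}, {"offset": [2.1, 8.9, 4], "delta_rot": [0, 0, 0.2], "jaw": 5}, {"offset": [2.1, 8.9, 4], "delta_rot": [0, 0, 0.2], "jaw": 5}])

```text
time: 2.1
position: [0.5513, 0.0043, 0.3024]
tool_rot: [0.981, 0.09, 0.172, -0.016]
ft_force: [-0.7, 0.1, 0.4]
grip_width: 0.0504
```

Run:
```python
from go import *
t=peg(x[4],x[5]+.006-.019); print(t,rel(t,RT),get_obs()["q"])
for n in ("scene","top"):
    cv2.imwrite(f"pics/{n}1.png",camera(n)[:,:,::-1])
a=cv2.imread("pics/scene1.png")[130:255,180:320]
b=cv2.imread("pics/top1.png")[95:195,205:317]
a=cv2.resize(a,(448,400));b=cv2.resize(b,None,fx=4,fy=4)
b=b[:400,:352]
cv2.imwrite("pics/c1.png",np.hstack([a,b]))
```

```text
[0.58601761 0.00747688 0.20876596] (array([0.09, 0.32, 9.99]), array([-0.04,  0.15,  0.11])) [-0.28207614  0.20744617  1.77040408  0.20228732  0.86202301 -0.57436996]
```

View pics/c1.png

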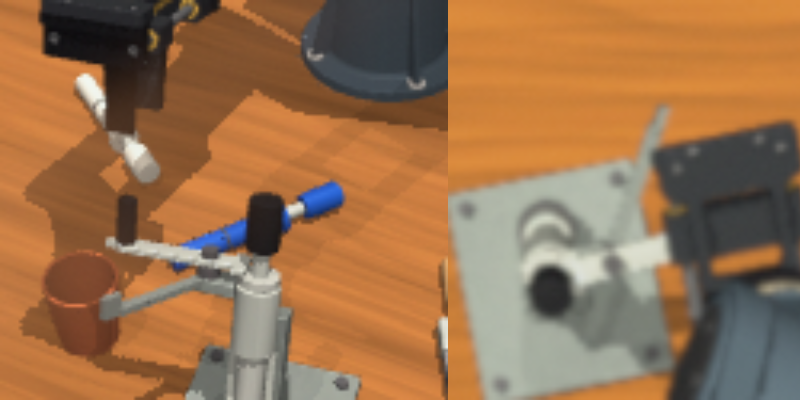

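>>> drive_tool(plan=[{"offset": [0.1, 0.3, 1.5], "delta_rot": [0, 0, 0], "jaw": 5}, {"offset": [0.1, 0.3, 3], "delta_rot": [0, 0, 0], "jaw": 5}, {"offset": [0.1, 0.3, 4.5], "delta_rot": [0, 0, 0], "jaw": 5}, {"offset": [0.1, 0.3, 6], "delta_rot": [0, 0, 0], "jaw": 5}, {"offset": [0.1, 0.3, 7.5], "delta_rot": [0, 0, 0], "jaw": 5}, {"offset": [0.1, 0.3, 9], "delta_rot": [0, 0, 0], "jaw": 5}, {"offset": [0.1, 0.3, 10], "delta_rot": [0, 0, 0], "jaw": 5}, {"offset": [0.1, 0.3, 10], "delta_rot": [0, 0, 0], "jaw": 5}])

```text
time: 2.87
position: [0.5858, 0.0076, 0.2064]
tool_rot: [0.981, 0.09, 0.17, -0.016]
ft_force: [-0.6, -0.4, 0.2]
grip_width: 0.0498
```

Run:
```python
from go import *
t=peg(x[4],x[5]+.006-.019); print(t,rel(t,RT),get_obs())
for n in ("scene","top"):
    cv2.imwrite(f"pics/{n}2.png",camera(n)[:,:,::-1])
a=cv2.imread("pics/scene2.png")[130:255,180:320]
b=cv2.imread("pics/top2.png")[95:195,205:317]
a=cv2.resize(a,(448,400));b=cv2.resize(b,None,fx=4,fy=4)
b=b[:400,:352]
cv2.imwrite("pics/c2.png",np.hstack([a,b]))
```

```text
[0.58601761 0.00747688 0.20876596] (array([ 0.1 ,  0.02, -0.21]), array([-0.12,  0.35,  0.06])) {'time': 2.8667, 'q': array([-0.25475394,  0.39070787,  1.81345274,  0.2438    ,  0.6395647 ,
       -0.61205861]), 'joint_velocities': array([-0.00596567, -0.03411266, -0.01148774, -0.0049411 ,  0.03039007,
        0.00484842]), 'joint_torque': array([-8.30753404e-02, -3.44337416e+01, -1.51595217e+01,  4.99712247e-01,
       -1.11306667e+00,  3.00306303e-03]), 'position': array([0.58579856, 0.00762984, 0.20642225]), 'tool_rot': array([ 0.9812005 ,  0.09008048,  0.16988651, -0.01642113]), 'ft_force': array([-0.59361744, -0.42693101,  0.15866428]), 'moment': array([-0.13623372,  0.22280083, -0.02064363]), 'grip_width': 0.04977580490098608}
```

View pics/c2.png

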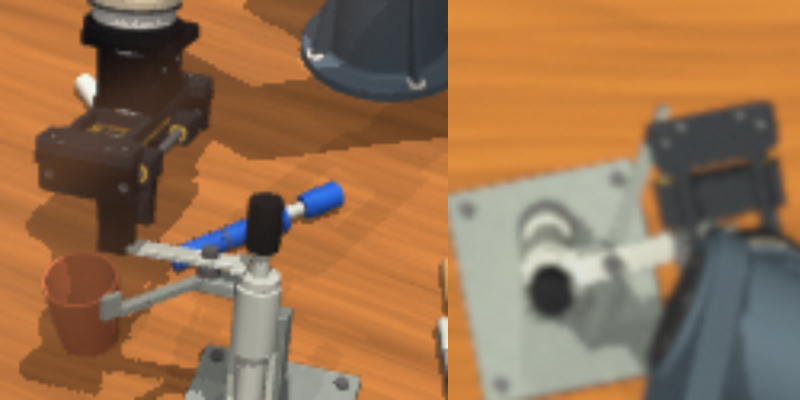

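>>> drive_tool(plan=[{"offset": [0, 0, -0.2], "delta_rot": [0, 0, 0], "jaw": 3}, {"offset": [0, 0, -0.2], "delta_rot": [0, 0, 0], "jaw": 1}, {"offset": [0, 0, -0.2], "delta_rot": [0, 0, 0], "jaw": 0.5}, {"offset": [0, 0, -0.2], "delta_rot": [0, 0, 0], "jaw": 0.5}, {"offset": [0, 0, -0.2], "delta_rot": [0, 0, 0], "jaw": 0.5}, {"offset": [0, 0, -0.2], "delta_rot": [0, 0, 0], "jaw": 0.5}, {"offset": [0, 0, -0.2], "delta_rot": [0, 0, 0], "jaw": 0.5}, {"offset": [0, 0, -0.2], "delta_rot": [0, 0, 0], "jaw": 0.5}], squeeze=8)

```text
time: 3.63
position: [0.5858, 0.0067, 0.2101]
tool_rot: [0.981, 0.09, 0.171, -0.016]
ft_force: [-1.6, 0.6, 2.3]
grip_width: 0.0157
```

Run:
```python
from go import *
for th in (x[4],.2,.4,.6,.8,.95,1.047): print(th,*rel(peg(th,x[5]+.006-.019),RT))
```

```text
0.0832503508251842 [-0.01 -0.07  0.13] [-0.02  0.17  0.03]
0.2 [ 0.8  -0.19  0.13] [-0.02  0.17  0.03]
0.4 [ 2.13 -0.6   0.13] [-0.02  0.17  0.03]
0.6 [ 3.36 -1.27  0.12] [-0.02  0.17  0.03]
0.8 [ 4.43 -2.17  0.12] [-0.02  0.17  0.03]
0.95 [ 5.1  -2.97  0.12] [-0.02  0.17  0.03]
1.047 [ 5.47 -3.54  0.12] [-0.02  0.17  0.03]
```

>>> drive_tool(plan=[{"offset": [0.8, -0.1, 0], "delta_rot": [0, 0, 0], "jaw": 0.5}, {"offset": [1.5, -0.3, 0], "delta_rot": [0, 0, 0], "jaw": 0.5}, {"offset": [2.15, -0.55, 0], "delta_rot": [0, 0, 0], "jaw": 0.5}, {"offset": [2.8, -0.85, 0], "delta_rot": [0, 0, 0], "jaw": 0.5}, {"offset": [3.4, -1.25, 0], "delta_rot": [0, 0, 0], "jaw": 0.5}, {"offset": [3.95, -1.65, 0], "delta_rot": [0, 0, 0], "jaw": 0.5}, {"offset": [4.45, -2.15, 0], "delta_rot": [0, 0, 0], "jaw": 0.5}, {"offset": [4.45, -2.15, 0], "delta_rot": [0, 0, 0], "jaw": 0.5}])

```text
time: 4.3
position: [0.624, 0.0369, 0.2253]
tool_rot: [0.981, 0.09, 0.172, -0.016]
ft_force: [-0.4, 0.4, 0.9]
grip_width: 0.0158
```

Run:
```python
from go import *
for th in (.8,.95,1.047): print(th,*rel(peg(th,x[5]+.006-.019),RT))
```

```text
0.8 [-0.13  0.11  0.1 ] [-0.08  0.11  0.07]
0.95 [ 0.54 -0.69  0.1 ] [-0.08  0.11  0.07]
1.047 [ 0.91 -1.26  0.1 ] [-0.08  0.11  0.07]
```

>>> drive_tool(plan=[{"offset": [0.3, -0.35, 0], "delta_rot": [0, 0, 0], "jaw": 0.5}, {"offset": [0.6, -0.75, 0], "delta_rot": [0, 0, 0], "jaw": 0.5}, {"offset": [0.95, -1.25, 0], "delta_rot": [0, 0, 0], "jaw": 0.5}, {"offset": [0.95, -1.25, 0], "delta_rot": [0, 0, 0], "jaw": 0.5}, {"offset": [0.95, -1.25, 0], "delta_rot": [0, 0, 0], "jaw": 0.5}, {"offset": [0.95, -1.25, 0], "delta_rot": [0, 0, 0], "jaw": 0.5}, {"offset": [0.95, -1.25, 0], "delta_rot": [0, 0, 0], "jaw": 0.5}, {"offset": [0.95, -1.25, 0], "delta_rot": [0, 0, 0], "jaw": 0.5}])

```text
time: 4.97
position: [0.6296, 0.0498, 0.2282]
tool_rot: [0.981, 0.089, 0.171, -0.016]
ft_force: [0.1, 2.3, 1.4]
grip_width: 0.0159
```

Run:
```python
from go import *
for th in (.8,.95,1.047): print(th,*rel(peg(th,x[5]+.006-.019),RT))
for n in ("scene","top"):
    cv2.imwrite(f"pics/{n}3.png",camera(n)[:,:,::-1])
a=cv2.imread("pics/scene3.png")[130:255,180:320]
b=cv2.imread("pics/top3.png")[95:195,205:317]
a=cv2.resize(a,(448,400));b=cv2.resize(b,None,fx=4,fy=4)
b=b[:400,:352]
cv2.imwrite("pics/c3.png",np.hstack([a,b]))
```

```text
0.8 [-0.98  1.28  0.1 ] [-0.07  0.17 -0.  ]
0.95 [-0.31  0.47  0.1 ] [-0.07  0.17 -0.  ]
1.047 [ 0.06 -0.1   0.1 ] [-0.07  0.17 -0.  ]
```

View pics/c3.png

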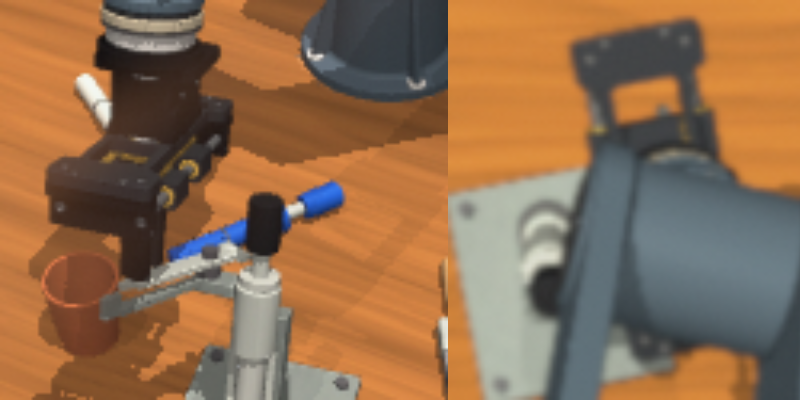

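>>> drive_tool(plan=[{"offset": [0, -0.1, 0], "delta_rot": [0, 0, 0], "jaw": 0.5}, {"offset": [0, -0.1, 0], "delta_rot": [0, 0, 0], "jaw": 3}, {"offset": [0, -0.1, 0], "delta_rot": [0, 0, 0], "jaw": 5}, {"offset": [0, -0.1, 0], "delta_rot": [0, 0, 0], "jaw": 5}, {"offset": [0, -0.1, -2], "delta_rot": [0, 0, 0], "jaw": 5}, {"offset": [0, 0, -5], "delta_rot": [0, 0, 0], "jaw": 5}, {"offset": [0, 0, -8], "delta_rot": [0, 0, 0], "jaw": 5}, {"offset": [0, 0, -11], "delta_rot": [0, 0, 0], "jaw": 5}])

```text
time: 5.73
position: [0.5921, 0.0426, 0.3323]
tool_rot: [0.981, 0.09, 0.171, -0.016]
ft_force: [0.0, -0.2, -0.3]
grip_width: 0.0482
```

Run:
```python
from go import *
print(rel(peg(1.047,x[5]+.006-.019),RT))
for n in ("scene","top"):
    cv2.imwrite(f"pics/{n}4.png",camera(n)[:,:,::-1])
a=cv2.imread("pics/scene4.png")[175:250,190:280]
b=cv2.imread("pics/top4.png")[95:195,205:317]
a=cv2.resize(a,(450,375),interpolation=cv2.INTER_CUBIC);b=cv2.resize(b,None,fx=4,fy=4)
cv2.imwrite("pics/c4.png",np.hstack([a,b[:375,:345]]))
S=cv2.imread("pics/scene4.png")
for t in (80,100): print(blob(S,(205,185,240,222),t),blob(S,(254,185,272,212),t))
c=calibration("scene")
for th in (.9,1.047,1.2): print(th,proj(c,peg(th,x[5])))
```

```text
(array([ 0.15, -0.12, 11.18]), array([-0.06,  0.26,  0.01]))
[((np.float64(222.86), np.float64(209.23)), np.int32(103), array([ 7, 16], dtype=int32))] [((np.float64(262.12), np.float64(199.92)), np.int32(200), array([16, 19], dtype=int32))]
[((np.float64(222.91), np.float64(208.9)), np.int32(109), array([ 7, 17], dtype=int32))] [((np.float64(262.13), np.float64(199.92)), np.int32(212), array([16, 21], dtype=int32))]
0.9 [[221.98854591 207.74808816]]
1.047 [[224.41370791 209.39899561]]
1.2 [[227.49168381 210.96563596]]
```

View pics/c4.png

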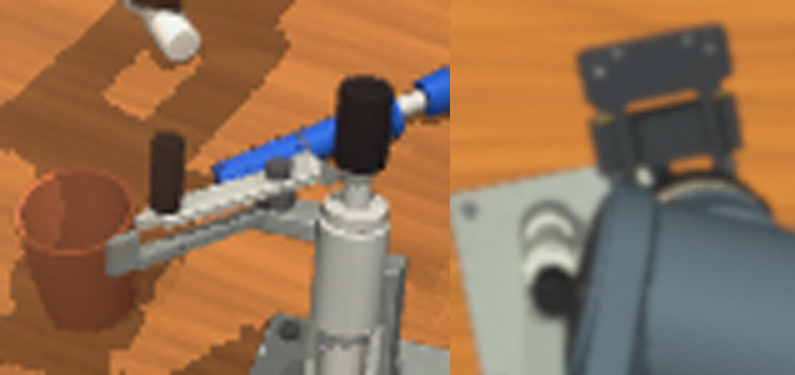

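>>> drive_tool(plan=[{"offset": [0, -3, -2], "delta_rot": [0, 0, 0], "jaw": 5}, {"offset": [0, -6, -4], "delta_rot": [0, 0, 0], "jaw": 5}, {"offset": [0, -10, -4], "delta_rot": [0, 0, 0], "jaw": 5}, {"offset": [0, -14, -4], "delta_rot": [0, 0, 0], "jaw": 5}, {"offset": [-3, -18, -4], "delta_rot": [0, 0, 0], "jaw": 5}, {"offset": [-6, -21, -4], "delta_rot": [0, 0, 0], "jaw": 5}, {"offset": [-8, -24, -4], "delta_rot": [0, 0, 0], "jaw": 5}, {"offset": [-8, -27, -4], "delta_rot": [0, 0, 0], "jaw": 5}])

```text
time: 6.5
position: [0.4499, 0.2917, 0.3386]
tool_rot: [0.982, 0.09, 0.167, -0.015]
ft_force: [-0.1, -0.4, -1.1]
grip_width: 0.0501
```

Run:
```python
from go import *
for n in ("scene","top"):
    cv2.imwrite(f"pics/{n}5.png",camera(n)[:,:,::-1])
a=cv2.imread("pics/scene5.png")[175:250,190:280]
b=cv2.imread("pics/top5.png")[115:190,220:290]
a=cv2.resize(a,(450,375),interpolation=cv2.INTER_CUBIC);b=cv2.resize(b,None,fx=5,fy=5,interpolation=cv2.INTER_CUBIC)
cv2.imwrite("pics/c5.png",np.hstack([a,b]))
S=cv2.imread("pics/scene5.png");T=cv2.imread("pics/top5.png")
for t in (80,100): print(blob(S,(205,185,240,222),t),blob(S,(254,185,272,212),t),blob(T,(222,158,240,178),t),blob(T,(240,130,280,160),t))
c=calibration("scene");d=calibration("top")
for th in (.9,1.047,1.2): print(th,proj(c,peg(th,x[5])),proj(d,peg(th,x[5])))
```

```text
[((np.float64(222.82), np.float64(209.53)), np.int32(92), array([ 7, 16], dtype=int32))] [((np.float64(262.12), np.float64(199.92)), np.int32(200), array([16, 19], dtype=int32))] [((np.float64(230.51), np.float64(167.58)), np.int32(102), array([10, 12], dtype=int32))] [((np.float64(256.86), np.float64(136.76)), np.int32(21), array([5, 6], dtype=int32))]
[((np.float64(222.8), np.float64(209.19)), np.int32(101), array([ 7, 16], dtype=int32))] [((np.float64(262.11), np.float64(199.81)), np.int32(212), array([17, 21], dtype=int32))] [((np.float64(230.63), np.float64(167.85)), np.int32(118), array([12, 13], dtype=int32))] [((np.float64(256.93), np.float64(136.89)), np.int32(28), array([5, 7], dtype=int32))]
0.9 [[221.98854591 207.74808816]] [[258.88179383 138.50943517]]
1.047 [[224.41370791 209.39899561]] [[255.17904947 136.94681928]]
1.2 [[227.49168381 210.96563596]] [[251.10675719 135.91439734]]
```

View pics/c5.png

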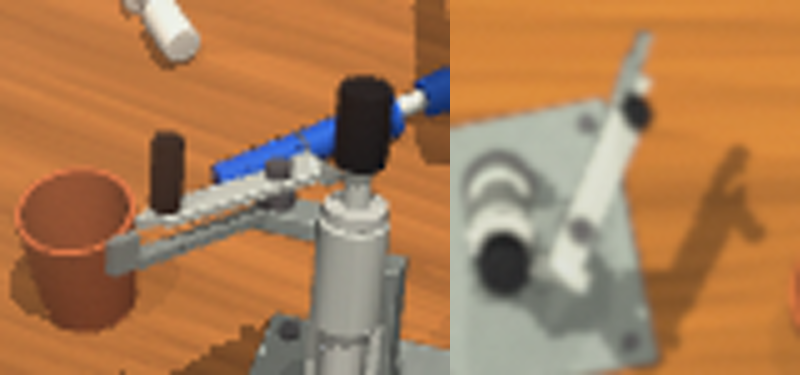

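```bash
cat > fit2.py <<'E'
from fit import *
kS,kT=[262.13,199.87],[230.5,167.7]
pS2,pT2=[222.82,209.3],[256.9,136.8]
def pegm(M,th,h): return (M@[.07*np.sin(th),-.042-.07*np.cos(th),h,1])[:3]
def res2(x):
    yaw,mx,my,mz,t1,ph,px,py,pt,t2,bu,bv,cu,cv=x
    k,p,C,M=model(x[:9]); p2=pegm(M,t2,ph); b=[bu,bv]; g=[cu,cv]
    return np.concatenate([(proj(cs,k)+b-kS).ravel(),(proj(ct,k)+g-kT).ravel(),(proj(cs,p)+b-pS).ravel(),(proj(ct,p)+g-pT).ravel(),
     (proj(cs,p2)+b-pS2).ravel(),(proj(ct,p2)+g-pT2).ravel(),(proj(ct,C)+g-cornT).ravel()*.5,(proj(cs,C)[[2,3,0,1]]+b-cornS).ravel()*.5,
     [(mz-.186)/.002,(pt-.01)/.003],np.array(b)/.6,np.array(g)/.6])
x0=np.r_[np.load("fit.npy"),1.0,0,0,0,0]
s=least_squares(res2,x0);print(np.round(s.x,4),s.cost);print(np.round(res2(s.x),2))
cov=np.linalg.inv(s.jac.T@s.jac)*.25;print("sd",np.round(np.sqrt(np.diag(cov)),4))
k,p,C,M=model(s.x[:9]);print("knob",k)
np.save("fit2.npy",s.x)
E
python3 fit2.py
```

```text
[ 0.1827  0.57    0.1181  0.1853  0.0599  0.0368  0.5859  0.1217  0.0095
  0.9804 -0.0057  0.2622  0.0772  0.1758] 1.238379296464316
[-0.02 -0.67 -0.18 -0.78 -0.03  0.22  0.15  0.06  0.16 -0.14 -0.07  0.27
 -0.26 -0.08  0.24 -0.28  0.06 -0.08 -0.27  0.35 -0.38 -0.32  0.19  0.03
  0.12  0.02 -0.1   0.01 -0.37 -0.16 -0.01  0.44  0.13  0.29]
sd [0.0095 0.001  0.0009 0.0009 0.0244 0.0016 0.0013 0.0013 0.0013 0.0214
 0.254  0.2624 0.2568 0.2691]
knob [0.55149839 0.1147114  0.23693374]
```

```bash
cat >> go.py <<'E'
x=np.load("fit2.npy"); M=frameM(x[0],x[1:4]); A=M[:3,2]
RT=np.c_[M[:3,0],-M[:3,1],-A]
E
python3 - <<'E'
from fit2 import *
x=s.x
f=lambda P:np.r_[(proj(cs,P)+x[10:12]-kS).ravel(),(proj(ct,P)+x[12:14]-kT).ravel()]
r=least_squares(f,k);print("knob tri",r.x,(np.linalg.inv(M)@np.r_[r.x,1]),r.fun)
from go import *
o=get_obs();
print(rel(Mp([0,0,.055-.019+.09]),RT,o),o["q"])
E
```

```text
[ 0.1827  0.57    0.1181  0.1853  0.0599  0.0368  0.5859  0.1217  0.0095
  0.9804 -0.0057  0.2622  0.0772  0.1758] 1.238379296464316
[-0.02 -0.67 -0.18 -0.78 -0.03  0.22  0.15  0.06  0.16 -0.14 -0.07  0.27
 -0.26 -0.08  0.24 -0.28  0.06 -0.08 -0.27  0.35 -0.38 -0.32  0.19  0.03
  0.12  0.02 -0.1   0.01 -0.37 -0.16 -0.01  0.44  0.13  0.29]
sd [0.0095 0.001  0.0009 0.0009 0.0244 0.0016 0.0013 0.0013 0.0013 0.0214
 0.254  0.2624 0.2568 0.2691]
knob [0.55149839 0.1147114  0.23693374]
knob tri [0.55009633 0.11427337 0.23315094] [-2.66416515e-03 -1.75951313e-04  5.19441004e-02  1.00000000e+00] [ 0.09879483 -0.00142933  0.08814834 -0.0477307 ]
(array([ 2.31, 19.61,  4.76]), array([-0.2 ,  0.31,  0.3 ])) [ 0.41351434  0.16085614  1.7135804  -0.09176708  0.93323339  0.26712055]
```

>>> drive_tool(plan=[{"offset": [0, 3, 0], "delta_rot": [0, 0, 0], "jaw": 6}, {"offset": [0.5, 7, 0], "delta_rot": [0, 0, 0], "jaw": 6}, {"offset": [1, 11, 0], "delta_rot": [0, 0, 0], "jaw": 6}, {"offset": [1.5, 15, 1], "delta_rot": [0, 0, 0], "jaw": 6}, {"offset": [2.2, 18, 2], "delta_rot": [0, 0.3, 0.3], "jaw": 6}, {"offset": [2.2, 19.6, 3], "delta_rot": [-0.2, 0.3, 0.3], "jaw": 6}, {"offset": [2.2, 19.6, 4], "delta_rot": [-0.2, 0.3, 0.3], "jaw": 6}, {"offset": [2.2, 19.6, 4], "delta_rot": [-0.2, 0.3, 0.3], "jaw": 6}])

```text
time: 7.27
position: [0.5253, 0.1041, 0.3094]
tool_rot: [0.981, 0.085, 0.172, -0.015]
ft_force: [-0.5, 1.0, 0.8]
grip_width: 0.0601
```

Run:
```python
from go import *
o=get_obs();
print(rel(Mp([-.0015,0,.054-.019]),RT,o),o["q"])
```

```text
(array([-0.01, -0.6 ,  9.76]), array([ 0.18,  0.16, -0.53])) [-0.05912807  0.17153704  1.79664233  0.10549791  0.83863132 -0.28934756]
```

>>> drive_tool(plan=[{"offset": [0, -0.3, 1], "delta_rot": [0, 0, 0], "jaw": 6}, {"offset": [0, -0.3, 2], "delta_rot": [0, 0, 0], "jaw": 6}, {"offset": [0, -0.3, 3], "delta_rot": [0, 0, 0], "jaw": 6}, {"offset": [0, -0.3, 4], "delta_rot": [0, 0, 0], "jaw": 6}, {"offset": [0, -0.3, 4], "delta_rot": [0, 0, 0], "jaw": 6}, {"offset": [0, -0.3, 4], "delta_rot": [0, 0, 0], "jaw": 6}, {"offset": [0, -0.3, 4], "delta_rot": [0, 0, 0], "jaw": 6}, {"offset": [0, -0.3, 4], "delta_rot": [0, 0, 0], "jaw": 6}])

```text
time: 7.93
position: [0.539, 0.1111, 0.2749]
tool_rot: [0.981, 0.087, 0.174, -0.015]
ft_force: [0.5, -0.1, 1.0]
grip_width: 0.0601
```

Run:
```python
from go import *
o=get_obs();
print(rel(Mp([-.0015,0,.054-.019]),RT,o),o["q"])
```

```text
(array([-0.25, -0.15,  6.01]), array([ 0.19, -0.16, -0.3 ])) [-0.04173535  0.23726386  1.82018256  0.10888423  0.74269796 -0.28618981]
```

>>> drive_tool(plan=[{"offset": [-0.2, -0.15, 1], "delta_rot": [0.2, -0.2, -0.3], "jaw": 6}, {"offset": [-0.2, -0.15, 2], "delta_rot": [0.2, -0.2, -0.3], "jaw": 6}, {"offset": [-0.2, -0.15, 3], "delta_rot": [0.2, -0.2, -0.3], "jaw": 6}, {"offset": [-0.2, -0.15, 4], "delta_rot": [0.2, -0.2, -0.3], "jaw": 6}, {"offset": [-0.2, -0.15, 5], "delta_rot": [0.2, -0.2, -0.3], "jaw": 6}, {"offset": [-0.2, -0.15, 6], "delta_rot": [0.2, -0.2, -0.3], "jaw": 6}, {"offset": [-0.2, -0.15, 6], "delta_rot": [0.2, -0.2, -0.3], "jaw": 6}, {"offset": [-0.2, -0.15, 6], "delta_rot": [0.2, -0.2, -0.3], "jaw": 6}])

```text
time: 8.6
position: [0.5568, 0.1156, 0.2163]
tool_rot: [0.981, 0.09, 0.171, -0.016]
ft_force: [-0.1, -0.1, 0.2]
grip_width: 0.0602
```

Run:
```python
from go import *
o=get_obs();
print(rel(Mp([-.0015,0,.054-.019]),RT,o),o["q"])
for n in ("scene","top"):
    cv2.imwrite(f"pics/{n}6.png",camera(n)[:,:,::-1])
a=cv2.imread("pics/scene6.png")[175:250,190:280]
b=cv2.imread("pics/top6.png")[115:190,220:290]
a=cv2.resize(a,(450,375),interpolation=cv2.INTER_CUBIC);b=cv2.resize(b,None,fx=5,fy=5,interpolation=cv2.INTER_CUBIC)
cv2.imwrite("pics/c6.png",np.hstack([a,b]))
```

```text
(array([ 0.05, -0.01, -0.12]), array([-0.04,  0.21, -0.03])) [-0.03179585  0.35091204  1.84866339  0.12772708  0.60790473 -0.30671463]
```

View pics/c6.png

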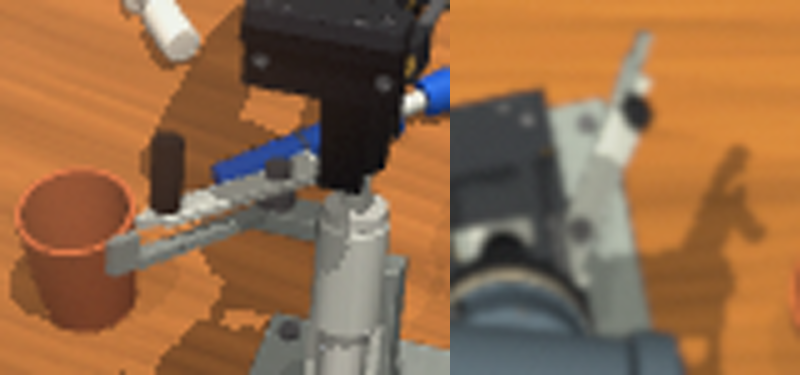

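>>> drive_tool(plan=[{"offset": [0, 0, -0.1], "delta_rot": [0, 0, 0], "jaw": 4}, {"offset": [0, 0, -0.1], "delta_rot": [0, 0, 0], "jaw": 3.2}, {"offset": [0, 0, -0.1], "delta_rot": [0, 0, 0], "jaw": 2.8}, {"offset": [0, 0, -0.1], "delta_rot": [0, 0, 0], "jaw": 2}, {"offset": [0, 0, -0.1], "delta_rot": [0, 0, 0], "jaw": 2}, {"offset": [0, 0, -0.1], "delta_rot": [0, 0, 0], "jaw": 2}, {"offset": [0, 0, -0.1], "delta_rot": [0, 0, 0], "jaw": 2}, {"offset": [0, 0, -0.1], "delta_rot": [0, 0, 0], "jaw": 2}], squeeze=5)

```text
time: 9.37
position: [0.557, 0.1155, 0.2186]
tool_rot: [0.981, 0.09, 0.173, -0.016]
ft_force: [-0.1, 0.3, 1.0]
grip_width: 0.0281
```

```bash
cat >> go.py <<'E'
def stat(tag=0):
    o=get_obs();print(o["time"],rel(Mp([-.0015,0,.054-.019]),RT,o),"F tool",np.round(RT.T@o["ft_force"],1),"M",np.round(RT.T@o["moment"],2),o["grip_width"])
E
python3 -c "
from go import *
stat()"
```

```text
9.3667 (array([-0.04, -0.02,  0.09]), array([-0.  ,  0.05, -0.02])) F tool [ 0.3 -0.3 -1. ] M [-0.08 -0.15  0.02] 0.028068857509541564
```

>>> drive_tool(plan=[{"offset": [0, 0, 0], "delta_rot": [0, 0, 0], "jaw": 2}, {"offset": [0, 0, 0], "delta_rot": [0, 0, 0], "jaw": 2}, {"offset": [0, 0, 0], "delta_rot": [0, 0, 0], "jaw": 2}, {"offset": [0, 0, -0.2], "delta_rot": [0, 0, 0], "jaw": 2}, {"offset": [0, 0, -0.4], "delta_rot": [0, 0, 0], "jaw": 2}, {"offset": [0, 0, -0.6], "delta_rot": [0, 0, 0], "jaw": 2}, {"offset": [0, 0, -0.8], "delta_rot": [0, 0, 0], "jaw": 2}, {"offset": [0, 0, -0.8], "delta_rot": [0, 0, 0], "jaw": 2}], squeeze=18)

```text
time: 10.03
position: [0.5542, 0.115, 0.2263]
tool_rot: [0.981, 0.09, 0.172, -0.016]
ft_force: [2.2, -0.4, -1.3]
grip_width: 0.0272
```

```bash
python3 -c "
from go import *
stat()"
```

```text
10.0333 (array([-0.03, -0.02,  0.91]), array([-0.01,  0.06, -0.02])) F tool [1.5 0.8 2. ] M [-0.1   0.1  -0.06] 0.02715857506058794
```

>>> drive_tool(plan=[{"offset": [0, 0, -0.4], "delta_rot": [0, 0, 0], "jaw": 2}, {"offset": [0, 0, -0.8], "delta_rot": [0, 0, 0], "jaw": 2}, {"offset": [0, 0, -1.2], "delta_rot": [0, 0, 0], "jaw": 2}, {"offset": [0, 0, -1.6], "delta_rot": [0, 0, 0], "jaw": 2}, {"offset": [0, 0, -2], "delta_rot": [0, 0, 0], "jaw": 2}, {"offset": [0, 0, -2.3], "delta_rot": [0, 0, 0], "jaw": 2}, {"offset": [0, 0, -2.5], "delta_rot": [0, 0, 0], "jaw": 2}, {"offset": [0, 0, -2.5], "delta_rot": [0, 0, 0], "jaw": 2}])

```text
time: 10.7
position: [0.5454, 0.1135, 0.25]
tool_rot: [0.981, 0.09, 0.172, -0.016]
ft_force: [1.6, 0.8, 0.3]
grip_width: 0.0281
```

```bash
python3 -c "
from go import *
stat()"
```

```text
10.7 (array([-0.01, -0.01,  3.44]), array([-0.01,  0.07, -0.01])) F tool [ 1.7 -0.5  0.4] M [-0.07  0.12 -0.03] 0.028059227084678933
```

```bash
cat > look.py <<'E'
from go import *
import sys
n=sys.argv[1]
a=camera("scene")[:,:,::-1]; cv2.imwrite(f"pics/scene{n}.png",a)
a=a[165:265,215:305]
cv2.imwrite(f"pics/c{n}.png",cv2.resize(a,None,fx=6,fy=6,interpolation=cv2.INTER_CUBIC)[:600])
stat()
c=calibration("scene")
for h in (0,.06,.008,.068): print(h,(proj(c,Mp([0,0,h]))[0]+[0,.26]-[215,165])*6)
E
python3 look.py 7
```

```text
10.75 (array([-0.01, -0.02,  3.43]), array([-0.01,  0.07, -0.02])) F tool [ 1.7 -1.1  0.1] M [-0.1   0.1  -0.03] 0.027231385976444412
0 [272.31453852 321.80439357]
0.06 [283.64330128 194.28276316]
0.008 [273.79165438 305.17738385]
0.068 [285.19858572 176.77569037]
```

View pics/c7.png

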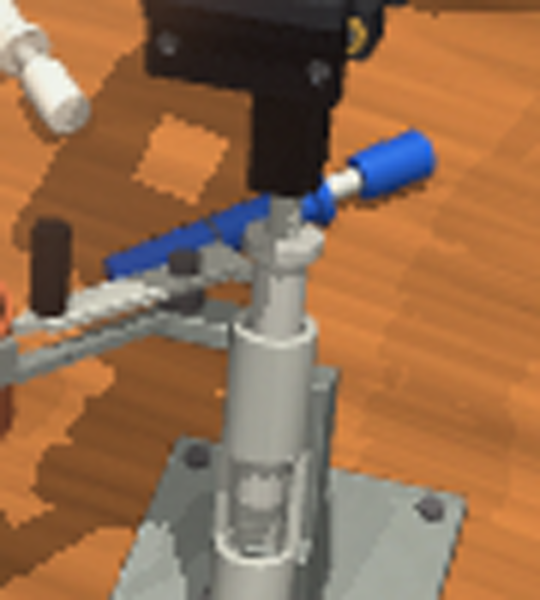

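>>> drive_tool(plan=[{"offset": [0, 0, -0.4], "delta_rot": [0, 0, 0], "jaw": 2}, {"offset": [0, 0, -0.8], "delta_rot": [0, 0, 0], "jaw": 2}, {"offset": [0, 0, -1.2], "delta_rot": [0, 0, 0], "jaw": 2}, {"offset": [0, 0, -1.6], "delta_rot": [0, 0, 0], "jaw": 2}, {"offset": [0, 0, -2], "delta_rot": [0, 0, 0], "jaw": 2}, {"offset": [0, 0, -2.4], "delta_rot": [0, 0, 0], "jaw": 2}, {"offset": [0, 0, -2.6], "delta_rot": [0, 0, 0], "jaw": 2}, {"offset": [0, 0, -2.6], "delta_rot": [0, 0, 0], "jaw": 2}])

```text
time: 11.42
position: [0.5366, 0.1118, 0.2744]
tool_rot: [0.981, 0.09, 0.172, -0.016]
ft_force: [1.3, 0.9, -0.9]
grip_width: 0.0274
```

```bash
python3 look.py 8
```

```text
11.4667 (array([ 0.  , -0.01,  6.02]), array([-0.01,  0.09, -0.02])) F tool [ 1.1 -0.4  1.3] M [-0.06  0.02 -0.08] 0.027406462538762045
0 [272.31453852 321.80439357]
0.06 [283.64330128 194.28276316]
0.008 [273.79165438 305.17738385]
0.068 [285.19858572 176.77569037]
```

View pics/c8.png

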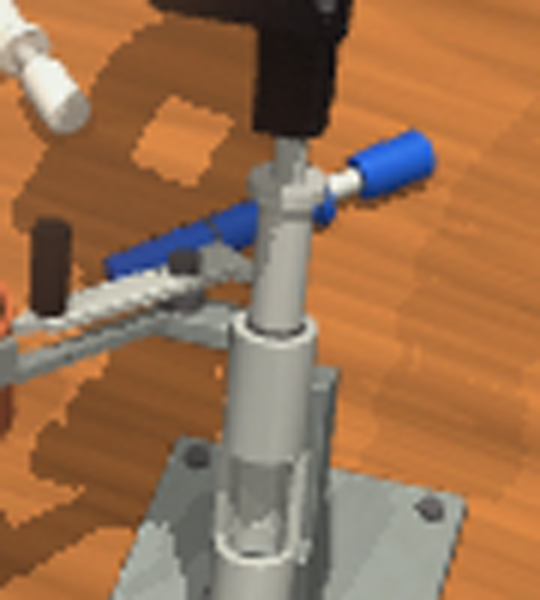

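>>> drive_tool(plan=[{"offset": [0, 0, -0.05], "delta_rot": [0, 0, 0], "jaw": 2}, {"offset": [0, 0, -0.05], "delta_rot": [0, 0, 0], "jaw": 2}, {"offset": [0, 0, -0.05], "delta_rot": [0, 0, 0], "jaw": 2}, {"offset": [0, 0, -0.05], "delta_rot": [0, 0, 0], "jaw": 2}, {"offset": [0, 0, -0.05], "delta_rot": [0, 0, 0], "jaw": 2}, {"offset": [0, 0, -0.05], "delta_rot": [0, 0, 0], "jaw": 2}, {"offset": [0, 0, -0.05], "delta_rot": [0, 0, 0], "jaw": 2}, {"offset": [0, 0, -0.05], "delta_rot": [0, 0, 0], "jaw": 2}])

```text
time: 12.13
position: [0.5367, 0.1118, 0.2743]
tool_rot: [0.981, 0.09, 0.172, -0.016]
ft_force: [1.5, -0.5, -1.4]
grip_width: 0.0277
```

```bash
python3 look.py 9; python3 -c "
from go import *
S=cv2.imread('pics/scene9.png');print(blob(S,(205,185,240,222),80))
print(hand_in())"
```

```text
12.1833 (array([ 0.  , -0.02,  6.02]), array([-0.02,  0.1 , -0.02])) F tool [ 1.7 -0.4  1.5] M [-0.07  0.02 -0.06] 0.02782619977417055
0 [272.31453852 321.80439357]
0.06 [283.64330128 194.28276316]
0.008 [273.79165438 305.17738385]
0.068 [285.19858572 176.77569037]
[((np.float64(222.92), np.float64(209.43)), np.int32(95), array([ 7, 16], dtype=int32))]
the job is handed in; nothing more can be done
None
```

I swung the keeper lever round by its peg to the pointer and let go. Then I took the plunger by its knob and drew it straight out along the barrel. I handed in at about 12.2 s, still gripping it; no verdict was reported.

- **Keeper lever:** a fit to both cameras puts it at 0.98 rad, give or take about 0.02. That is about 4° short of the pointer and inside the allowed 0.89–1.205. The gripper's position at release suggested about 1.03 rad. I judged 0.98 good enough and did not nudge it further. The peg had not moved in the last picture.
- **Plunger:** the measured tool travel along the bore is 59.3 mm. The pictures agree: the dark groove is at the mouth and the plunger's lower end is at the upper edge of the window. The wrist force during the pull read about 1–3 N, and the tool stayed within about 0.1° of the fitted bore axis.
- **Grip:** the fingers are at about 28 mm, matching the knob, with an 18 N squeeze.
- **Disagreement:** before the grasp, the knob measured on its own came out about 3 mm off the full fit. I aimed between the two, and the fingers closed with almost no sideways force.
- **Jar, cup and brush:** I kept the path away from all three. The cup looked in place in the pictures up to the knob grasp; I did not measure any of them afterwards.

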